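# Pull the withdrawn books from the slanted sorter

### The job

Two of the four books in the slanted sorter are withdrawn: their top corner has been cut off. Pull both out and stand them upright in the grey bin beside the sorter, one in each pocket, feet right down on the pocket floor, set down and not dropped. Leave the two whole books in their slots, and do not disturb the mug, stapler or tape dispenser.

Things in the scene. Friction and masses are not known exactly. Their poses are not given: they have to be found in the camera images.
- clipped_a: Rigid blue cloth-bound book, 105 mm wide (x), 22 thick (y), 148 tall (z), 0.18-0.33 kg; withdrawn: its top corner at +x is cut off at 45 degrees, 42 mm along each edge, so its head spans only x = -52.5 to +10.5 mm. Origin: centre of its foot; z runs up to its head, y is square to the covers, spine at -x (robot side). Starts leaning in any of the sorter's slots.
- clipped_b: Rigid blue cloth-bound book, 105 mm wide (x), 22 thick (y), 148 tall (z), 0.18-0.33 kg; withdrawn: its top corner at +x is cut off at 45 degrees, 42 mm along each edge, so its head spans only x = -52.5 to +10.5 mm. Origin: centre of its foot; z runs up to its head, y is square to the covers, spine at -x (robot side). Starts leaning in any of the sorter's slots.
- whole_a: Rigid blue cloth-bound book, 105 mm wide (x), 22 thick (y), 148 tall (z), 0.18-0.33 kg; one to keep: corners all whole, otherwise like the withdrawn ones. Origin: centre of its foot; z runs up to its head, y is square to the covers, spine at -x (robot side). Starts leaning in any of the sorter's slots.
- whole_b: Rigid blue cloth-bound book, 105 mm wide (x), 22 thick (y), 148 tall (z), 0.18-0.33 kg; one to keep: corners all whole, otherwise like the withdrawn ones. Origin: centre of its foot; z runs up to its head, y is square to the covers, spine at -x (robot side). Starts leaning in any of the sorter's slots.
- sorter: Wooden slanted book sorter, fixed; base 140 (x) x 370 (y) x 12 mm. Origin: on the desk, midway between its four slots, which lie at y = -127.5, -42.5, 42.5 and 127.5 mm (middle of a book's foot, 34 mm above the desk; up to 8 mm off in x). Slots and books lean 28 degrees towards the sorter's -y: they run up along (0, -0.469, 0.883), and a book is drawn straight out that way.
- slots (a point): Point midway between the four slots at foot height, 34 mm over the desk; axes as the sorter's. Measured up the lean, each slot's -y wall, on which the book lies, is 60 mm high and its +y wall 45 mm, with 3 mm of play; 88 mm of book stands out. Seen along the lean, the next book on the -y side stands 40 mm higher; 53 mm is clear between neighbours' covers. Slots are open at their x ends.
- bin: Grey plastic withdrawals bin, fixed, 138 (x) x 128 (y) x 100 mm high. Origin: on the desk under its middle. It has two upright pockets open at the top, with a solid block 46 mm wide between them.
- pocket_left (a point): Centre of the floor of the bin's +y pocket, 8 mm above the desk; axes as the bin's. The pocket is 126 mm long (x), 34 mm wide (y) and 92 mm deep. A book stands in it with its 105 mm width along x, either way round; let go, it leans a little on a wall.
- pocket_right (a point): The same for the -y pocket, 80 mm from the other.
- mug: White mug, 80 mm across, 95 mm high, handle at its +y. Leave alone. Origin under its centre.
- stapler: Black stapler, 140 (x) x 34 (y) x about 50 mm high. Leave alone. Origin under its centre.
- tape: Black desk tape dispenser, 140 (x) x 55 (y) x 90 mm high. Leave alone. Origin under its centre.
Things that resemble listed ones, but are neither listed nor needed, are in the scene too. What is shaped like the clipped_b but orange or pink is not meant. Leave any purple look-alike of the clipped_a alone.

How it is judged (in metres and radians):
On the way:
1. one withdrawn book stands in a pocket of the bin (((x of clipped_a in the frame of pocket_left between -0.03 and 0.03 m and y of clipped_a in the frame of pocket_left between -0.018 and 0.018 m and z of clipped_a in the frame of pocket_left between -0.01 and 0.012 m and angle between clipped_a's own z axis and vertical below 0.3 rad) or (x of clipped_a in the frame of pocket_right between -0.03 and 0.03 m and y of clipped_a in the frame of pocket_right between -0.018 and 0.018 m and z of clipped_a in the frame of pocket_right between -0.01 and 0.012 m and angle between clipped_a's own z axis and vertical below 0.3 rad) or (x of clipped_b in the frame of pocket_left between -0.03 and 0.03 m and y of clipped_b in the frame of pocket_left between -0.018 and 0.018 m and z of clipped_b in the frame of pocket_left between -0.01 and 0.012 m and angle between clipped_b's own z axis and vertical below 0.3 rad) or (x of clipped_b in the frame of pocket_right between -0.03 and 0.03 m and y of clipped_b in the frame of pocket_right between -0.018 and 0.018 m and z of clipped_b in the frame of pocket_right between -0.01 and 0.012 m and angle between clipped_b's own z axis and vertical below 0.3 rad))), for 0.2 s.
At the end, for the whole second after the job is handed in: Each clipped book stands in its own pocket of the bin: foot within 12 mm of the pocket floor, within 18 mm of the pocket's middle across and 30 mm along, head up and at most 0.3 rad (17 degrees) from upright, at rest and let go. The two whole books are within 20 mm of where they stood ((((x of clipped_a in the frame of pocket_left between -0.03 and 0.03 m and y of clipped_a in the frame of pocket_left between -0.018 and 0.018 m and z of clipped_a in the frame of pocket_left between -0.01 and 0.012 m and angle between clipped_a's own z axis and vertical below 0.3 rad) and (x of clipped_b in the frame of pocket_right between -0.03 and 0.03 m and y of clipped_b in the frame of pocket_right between -0.018 and 0.018 m and z of clipped_b in the frame of pocket_right between -0.01 and 0.012 m and angle between clipped_b's own z axis and vertical below 0.3 rad)) or ((x of clipped_a in the frame of pocket_right between -0.03 and 0.03 m and y of clipped_a in the frame of pocket_right between -0.018 and 0.018 m and z of clipped_a in the frame of pocket_right between -0.01 and 0.012 m and angle between clipped_a's own z axis and vertical below 0.3 rad) and (x of clipped_b in the frame of pocket_left between -0.03 and 0.03 m and y of clipped_b in the frame of pocket_left between -0.018 and 0.018 m and z of clipped_b in the frame of pocket_left between -0.01 and 0.012 m and angle between clipped_b's own z axis and vertical below 0.3 rad))) and linear speed of each of clipped_a, clipped_b below 0.03 m/s and contact force between the fingers and clipped_a below 0.1 N and contact force between the fingers and clipped_b below 0.1 N and distance of each of whole_a, whole_b from where it was at the start of the episode below 0.02 m); the robot touches nothing.
It fails at once if a whole book pulled or knocked more than 40 mm from its place (distance of any of whole_a, whole_b from where it was at the start of the episode above 0.04 m).
It fails at once if mug, stapler or tape dispenser pushed more than 30 mm (distance of any of mug, stapler, tape from where it was at the start of the episode above 0.03 m).
It fails at once if a withdrawn book dropped into the bin (faster than 0.7 m/s there, as after a fall of over 25 mm) ((horizontal distance between clipped_a and bin below 0.08 m and height (world z) of clipped_a below 0.1 m and linear speed of clipped_a above 0.7 m/s) or (horizontal distance between clipped_b and bin below 0.08 m and height (world z) of clipped_b below 0.1 m and linear speed of clipped_b above 0.7 m/s)).
It also fails if it takes over 58 s, if anything falls off the work surface, if the arm or the gripper's body presses on something with over 40 N, if the wrist force passes 120 N, or if a joint passes its speed limit or range.

### The arm

A 6-joint arm with a two-finger parallel gripper is mounted at the origin on the work surface. World frame = base frame: x ahead of the robot, y to its left, z up, the work surface at z = 0. Lengths are in mm, angles in degrees, forces in N, time in s.
With the tool pointing down it reaches from about 325 to 750 mm from the base axis. Payload 7.6 kg.
Tool frame: the origin (TCP) lies at the very end of the fingers, on their centre line; the grasp point (between the pads) lies 19 mm behind it; z points along the fingers, y is the direction in which the jaws open and shut (so a half turn about z gives the same grasp; the last joint's range is limited). The gripper opens to 85 mm and grips with 20 to 120 N. Pads are 22 mm wide; open, the fingers measure 114 mm over their backs; the gripper's body (76 mm by 85 mm) begins 54 mm behind the grasp point. The pads swing forward as they close: fully open they stand 13 mm farther back than shut.
Start: joints at [67.363, 2.991, 80.254, -0, 96.75, -4.028], TCP at [167.522, 497.576, 231.323] pointing down, gripper open.
Joint ranges: [-166.34, 166.34], [-52.06, 124.39], [6.96, 135.62], [-60.46, 240.46], [14.63, 156.25], [-167.68, 167.68]. Speed limits (degrees/s): [147.25, 147.25, 172.46, 180, 180, 180].

### API

Orientations are given as a 3x3 rotation matrix whose columns are the frame's x, y, z axes.
In Python, from station import telemetry, imaging, close_job gives the robot as it stands.
- The arm moves only by the tool play_rows, never from a script. Its argument "series" is text: rows parted by semicolons, each of 5 numbers parted by spaces: the shift along the tool's x, y, z in cm, then the turn about the tool's z in rad, then the closure, from 0 (fully open) to 1 (shut). A call has exactly 5 rows; each row is the pose to reach, as a shift and turn from the pose commanded when the call began, along the tool's axes at that moment; what a row does not reach only later rows make up. A row lasts 1/10 s, in which the tool goes at most 50 mm and 8.59 degrees, less where a joint would pass 70% of its speed; a pose out of reach is approached as far as the arm can. A call with a gripper value outside its range is refused whole. The fingers move at their own pace and stop on an object; the grip force is fixed at half the most. Time passes only in rows, so rows that repeat a pose let the fingers close, or fill a call up. It gives the time, the measured TCP pose, the force and the opening at its end, in the units of the state.
- telemetry.observe(): the state, without advancing time (a new reading comes with each control period).
- imaging.read_camera(name): name is "scene" or "top" or "wrist"; returns a dict with "pixels" (384x512x3 uint8, red, green, blue), "fx", "fy", "cx", "cy" (pixels), "dist_coeffs" ([k1, k2, p1, p2, k3] as OpenCV has them; the pictures are not rectified), "world_to_cam" (4x4, takes a point from world to camera coordinates); the wrist camera has in their place "hand_eye" (4x4, takes a point from camera to tool coordinates, whose origin is the TCP and whose axes are the flange's). Camera axes: x right, y down, z forward; pixel columns grow to the right and rows downward; lengths in mm; the calibration is good to about 2 mm. A picture is of the moment at which its call begins: read the wrist's pose just before it. There is no depth.
- close_job(): hands the job in, once; it reports no verdict.
The state is a dict: "t": time; "q": joint angles; "joint_vel": joint speeds; "joint_torque": joint torques, N m; "tool_pos": TCP position; "orientation": TCP orientation; "ft_force": force on the tool from outside, world axes, zero at the start; "ft_torque": the same for the moment, N m; "finger_gap": finger opening in mm.
Only numpy, scipy, OpenCV 4.12 (cv2) and the standard library are available. Lean on these libraries where they do the work, as an engineer would, in place of code of your own. Each camera call takes 0.05 s, during which the arm holds its last target. There are 200 camera calls.

## Working session

There is one attempt and no reset: what is moved stays moved. The work goes in short steps, Python scripts to look and compute and a tool call to move; the robot and the scene stay as the last step left them, time stands still between calls to the robot, and variables do not carry over. Pictures are saved under pics/ and viewed, about 8 in all and at most 12, crops included, and the job is handed in when it is done.

Besides the shell and the picture viewer there is one more tool, called after "Request:" as name(argument=value, ...) on one line, values as JSON. play_rows: Moves the arm, as the interface text tells. Its arguments: {"type":"object","properties":{"series":{"type":"string"}},"required":["series"]}

```bash
mkdir -p pics; ls; python3 - <<'E'
from station import telemetry, imaging
import cv2, numpy as np, pickle
s=telemetry.observe(); print({k:np.round(v,3).tolist() for k,v in s.items()})
d={}
for n in("scene","top","wrist"):
    c=imaging.read_camera(n); d[n]=c
    print(n,{k:np.round(v,4).tolist() for k,v in c.items() if k!="pixels"})
pickle.dump(d,open("c0.pkl","wb"))
for n in d: cv2.imwrite(f"pics/{n}0.png",cv2.cvtColor(d[n]["pixels"],cv2.COLOR_RGB2BGR))
E
```

```text
pics
{'t': 0.0, 'q': [67.364, 3.027, 80.313, 0.003, 96.751, -4.028], 'joint_vel': [0.098, -0.025, 0.087, -0.016, 0.033, 0.041], 'joint_torque': [-0.002, -38.17, -36.017, -0.0, 0.006, 0.0], 'tool_pos': [167.375, 497.283, 230.472], 'orientation': [[-0.948, 0.319, -0.001], [0.319, 0.948, -0.001], [0.0, -0.002, -1.0]], 'ft_force': [-0.003, -0.708, -0.179], 'ft_torque': [-0.013, -0.044, -0.018], 'finger_gap': 85.501}
scene {'fx': 374.1166, 'fy': 374.1166, 'cx': 252.2623, 'cy': 193.7075, 'dist_coeffs': [-0.0604, 0.0, 0.0, 0.0, 0.0], 'world_to_cam': [[0.4435, 0.8962, 0.0084, -294.3851], [0.6372, -0.3088, -0.7061, -267.8883], [-0.6303, 0.3185, -0.708, 1300.4268], [0.0, 0.0, 0.0, 1.0]]}
top {'fx': 463.3859, 'fy': 463.3859, 'cx': 258.6903, 'cy': 192.0412, 'dist_coeffs': [-0.0233, 0.0, 0.0, 0.0, 0.0], 'world_to_cam': [[0.0029, -1.0, 0.0029, 57.1088], [-0.9903, -0.0032, -0.1387, 509.3144], [0.1387, -0.0024, -0.9903, 1406.576], [0.0, 0.0, 0.0, 1.0]]}
wrist {'fx': 300.8405, 'fy': 300.8405, 'cx': 255.0976, 'cy': 190.4826, 'dist_coeffs': [0.0047, 0.0, 0.0, 0.0, 0.0], 'hand_eye': [[0.0005, -0.9496, -0.3134, 80.0895], [1.0, 0.0008, -0.0008, -0.4035], [0.001, -0.3134, 0.9496, -140.555], [0.0, 0.0, 0.0, 1.0]]}
```

View pics/scene0.png

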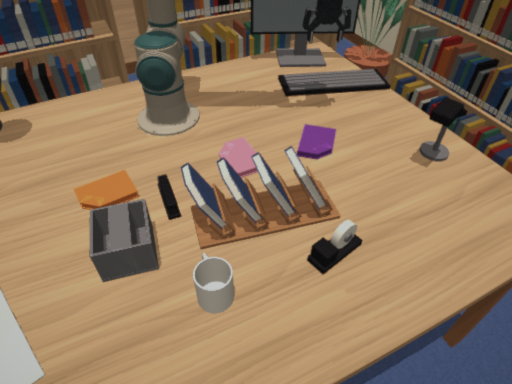

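View pics/top0.png

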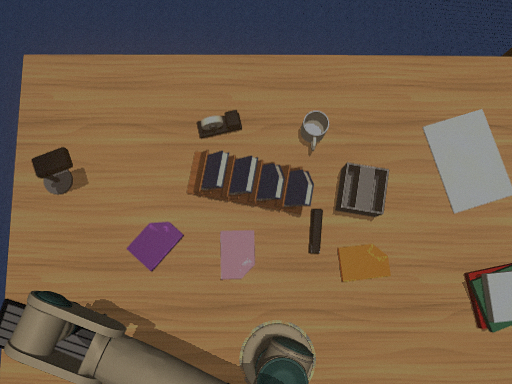

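Scene: the sorter with four blue books is at about (265,195), the bin at (122,240), the mug at (214,283) and the tape at (335,245). The top view shows the books at x=213, 242, 268 and 298, the bin at (362,190) and the stapler at (315,231). The pink, purple and orange look-alikes lie flat on the desk. Next I'll enlarge both views of the sorter and bin.

```bash
python3 - <<'E'
import cv2
a=cv2.imread("pics/top0.png")[140:225,180:400]; a=cv2.resize(a,None,fx=3.6,fy=3.6,interpolation=cv2.INTER_CUBIC)
b=cv2.imread("pics/scene0.png")[140:285,85:345]; b=cv2.resize(b,None,fx=2,fy=2,interpolation=cv2.INTER_CUBIC)
b=cv2.copyMakeBorder(b,0,0,0,a.shape[1]-b.shape[1],cv2.BORDER_CONSTANT)
o=cv2.vconcat([a,b]); o=cv2.convertScaleAbs(o,alpha=1.4); print(o.shape); cv2.imwrite("pics/crop0.png",o)
E
```

```text
(596, 792, 3)
```

View pics/crop0.png

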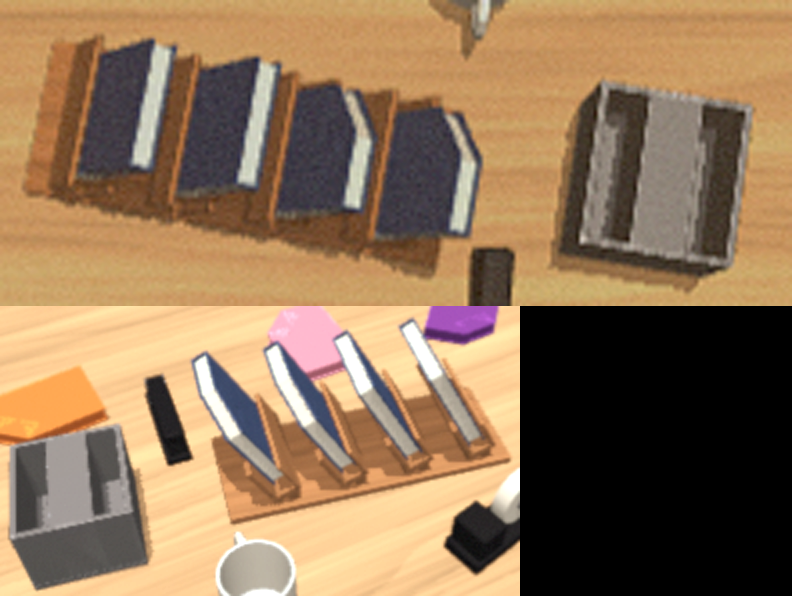

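Candidates in the crop are four blue books at about (115,110), (225,125), (325,150) and (430,170), plus pink, purple and orange decoys lying flat on the desk. The clipped ones are the two at (325,150) and (430,170), which are the slots at y=-42.5 and -127.5, and the scene view agrees. The tool can't tilt, so I'll grip with it vertical: pinch near the head, draw along the lean, and let the pads turn the book upright.

```bash
cat > h.py <<'E'
import cv2, numpy as np
def ray(c,uv,T=None):
    """world origin and directions for pixels; T = tool pose 4x4 for the wrist camera"""
    K=np.array([[c["fx"],0,c["cx"]],[0,c["fy"],c["cy"]],[0,0,1]])
    n=cv2.undistortPoints(np.array(uv,float).reshape(-1,1,2),K,np.array(c["dist_coeffs"])).reshape(-1,2)
    M=np.linalg.inv(np.array(c["world_to_cam"])) if T is None else T@np.array(c["hand_eye"])
    return M[:3,3],np.c_[n,np.ones(len(n))]@M[:3,:3].T
def onz(c,uv,z,T=None):
    o,d=ray(c,uv,T); return o+d*((z-o[2])/d[:,2])[:,None]
def tool(s):
    T=np.eye(4);T[:3,:3]=s["orientation"];T[:3,3]=s["tool_pos"];return T
def project(c,P,T=None):
    K=np.array([[c["fx"],0,c["cx"]],[0,c["fy"],c["cy"]],[0,0,1]])
    W=np.array(c["world_to_cam"]) if T is None else np.linalg.inv(T@np.array(c["hand_eye"]))
    return cv2.projectPoints(np.array(P,float).reshape(-1,1,3),cv2.Rodrigues(W[:3,:3])[0],W[:3,3],K,np.array(c["dist_coeffs"]))[0].reshape(-1,2)
E
python3 - <<'E'
import pickle; from h import *
d=pickle.load(open("c0.pkl","rb")); c=d["top"]; im=c["pixels"]
hsv=cv2.cvtColor(im,cv2.COLOR_RGB2HSV)
m=((hsv[...,1]<60)&(hsv[...,2]>115)).astype(np.uint8); m[:, :185]=0; m[:,325:]=0; m[:145]=0; m[212:]=0
cs,_=cv2.findContours(m,cv2.RETR_EXTERNAL,cv2.CHAIN_APPROX_NONE)
for k in sorted(cs,key=lambda k:k[0,0,0]):
    if cv2.contourArea(k)<15: continue
    p=cv2.approxPolyDP(k,1.2,True).reshape(-1,2); r=cv2.minAreaRect(k)
    print("strip",p.tolist(),"rect",np.round(r[0],1),np.round(r[1],1)); print(np.round(onz(c,p,164.7)[:,:2]).tolist(), "ctr",np.round(onz(c,[r[0]],164.7)[0,:2],1))
b=np.array([(603,82),(750,105),(735,268),(583,240)])/3.6+[180,140]
P=onz(c,b-0.4,100); print("bin",np.round(P,1).tolist(), np.linalg.norm(np.diff(np.r_[P,P[:1]],axis=0),axis=1), P.mean(0))
s=d["scene"]; q=np.array([(10,440),(122,427)])/2+[85,140-306/2]; P=onz(s,q-0.4,100); print("bin scene",np.round(P,1).tolist())
w=np.array([(52,38),(440,97),(435,275),(25,195)])/3.6+[180,140]; P=onz(c,w-0.4,12);print("base",np.round(P,1).tolist(),np.linalg.norm(np.diff(np.r_[P,P[:1]],axis=0),axis=1),P.mean(0))
E
```

```text
strip [[226, 153], [223, 153], [217, 180], [218, 185], [221, 184]] rect [221.6 168.9] [ 4.7 32.9]
[[604.0, 153.0], [604.0, 162.0], [525.0, 178.0], [511.0, 174.0], [514.0, 166.0]] ctr [557.2 164.8]
strip [[252, 157], [246, 188], [247, 190], [250, 190], [255, 158]] rect [250.9 173.8] [ 4.5 33.3]
[[592.0, 78.0], [502.0, 95.0], [497.0, 92.0], [497.0, 84.0], [589.0, 70.0]] ctr [543.4  81.2]
strip [[276, 166], [279, 174], [276, 196], [279, 197], [282, 178], [278, 167]] rect [279.  181.5] [31.  6.]
[[566.0, 10.0], [543.0, 1.0], [480.0, 10.0], [477.0, 2.0], [532.0, -7.0], [563.0, 4.0]] ctr [521.4   1.4]
strip [[304, 172], [309, 183], [305, 203], [308, 203], [311, 184], [309, 183], [308, 177]] rect [307.8 187.4] [31.1  6.6]
[[549.0, -70.0], [517.0, -84.0], [460.0, -72.0], [460.0, -80.0], [515.0, -89.0], [517.0, -84.0], [535.0, -81.0]] ctr [504.7 -80.2]
bin [[590.9, -206.4, 100.0], [571.9, -328.7, 100.0], [435.6, -311.5, 100.0], [458.3, -186.7, 100.0]] [123.83923402 137.40405701 126.79612064 133.99937091] [ 514.16549153 -258.32043264  100.        ]
bin scene [[429.3, -307.6, 100.0], [465.9, -183.6, 100.0]]
base [[647.3, 266.1, 12.0], [595.0, -78.7, 12.0], [436.9, -72.8, 12.0], [506.2, 286.7, 12.0]] [348.79405363 158.21419502 366.06489777 142.58879729] [546.31952135 100.34678368  12.        ]
```

```bash
cat > go.py <<'E'
# go.py x y z yaw(of tool y axis, deg): shift in tool axes (cm) and turn (rad)
import sys, numpy as np
from station import telemetry
s=telemetry.observe(); R=np.array(s["orientation"]); x,y,z,a=map(float,sys.argv[1:5])
c=np.degrees(np.arctan2(R[1,1],R[0,1]))
print("at",np.round(s["tool_pos"],1),"yaw",round(c,2),"q",np.round(s["q"],0),"F",np.round(s["ft_force"],1),"gap",round(s["finger_gap"],1),"t",s["t"])
print("shift cm",np.round(R.T@(np.array([x,y,z])-s["tool_pos"])/10,2),"turn",round(-np.radians(a-c),3))
E
python3 go.py 499 -75 260 80.5
```

```text
at [167.4 497.4 230.7] yaw 71.39 q [67.  3. 80.  0. 97. -4.] F [ 0.1  0.6 -0.2] gap 85.3 t 0.15
shift cm [-49.69 -43.67  -2.89] turn -0.159
```

Request:
play_rows(series="-49.7 -43.7 -2.9 -0.16 0; -49.7 -43.7 -2.9 -0.16 0; -49.7 -43.7 -2.9 -0.16 0; -49.7 -43.7 -2.9 -0.16 0; -49.7 -43.7 -2.9 -0.16 0")

```text
t: 0.65
tool_pos: [291.9, 281.6, 242.1]
orientation: [[-0.987, 0.163, 0.0], [0.163, 0.987, 0.0], [-0.0, 0.0, -1.0]]
ft_force: [1.3, 0.9, 0.6]
finger_gap: 85.4
```

```bash
python3 go.py 499 -75 260 80.5
```

```text
at [291.9 281.6 242.1] yaw 80.6 q [ 39. -17.  97.  -0. 100. -42.] F [1.3 0.9 0.6] gap 85.4 t 0.65
shift cm [-26.26 -31.8   -1.79] turn 0.002
```

Request:
play_rows(series="-26.3 -31.8 -1.8 0 0; -26.3 -31.8 -1.8 0 0; -26.3 -31.8 -1.8 0 0; -26.3 -31.8 -1.8 0 0; -26.3 -31.8 -1.8 0 0")

```text
t: 1.15
tool_pos: [417.5, 65.4, 253.2]
orientation: [[-0.986, 0.164, 0.0], [0.164, 0.986, 0.0], [-0.0, 0.0, -1.0]]
ft_force: [0.0, 0.8, 0.6]
finger_gap: 85.1
```

Request:
play_rows(series="-10.7 -12.9 -0.7 0 0; -10.7 -12.9 -0.7 0 0; -10.7 -12.9 -0.7 0 0; -10.7 -12.9 -0.7 0 0; -10.7 -12.9 -0.7 0 0")

```text
t: 1.65
tool_pos: [501.8, -79.5, 259.1]
orientation: [[-0.986, 0.167, -0.002], [0.167, 0.986, 0.0], [0.002, -0.0, -1.0]]
ft_force: [0.8, 0.3, 0.5]
finger_gap: 85.5
```

```bash
python3 go.py 499 -75 260 80.5; cat > look.py <<'E'
import sys,pickle; from h import *; from station import telemetry,imaging
s=telemetry.observe(); c=imaging.read_camera("wrist"); n=sys.argv[1]
pickle.dump((s,c),open(n+".pkl","wb")); cv2.imwrite(f"pics/{n}.png",cv2.cvtColor(c["pixels"],cv2.COLOR_RGB2BGR))
E
python3 look.py w1
```

```text
at [501.8 -79.5 259.1] yaw 80.36 q [-13.   0.  80.  -0. 100. -94.] F [0.8 0.3 0.5] gap 85.5 t 1.65
shift cm [ 0.35  0.39 -0.09] turn -0.002
```

View pics/w1.png

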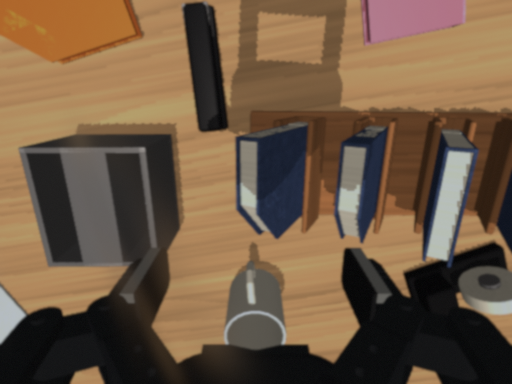

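The wrist view shows book 4 at (272,180) with its clipped corner at (250,220). Book 3 is at (362,180) and is also clipped, the whole book is at (450,195), and the bin rim is around (22,148)-(155,262).

```bash
python3 - <<'E'
import pickle; from h import *
s,c=pickle.load(open("w1.pkl","rb")); T=tool(s); im=c["pixels"]
hsv=cv2.cvtColor(im,cv2.COLOR_RGB2HSV)
m=((hsv[...,1]<70)&(hsv[...,2]>120)).astype(np.uint8); m[:,:225]=0; m[:115]=0; m[262:]=0
cs,_=cv2.findContours(m,cv2.RETR_EXTERNAL,cv2.CHAIN_APPROX_NONE)
for k in sorted(cs,key=lambda k:k[0,0,0]):
    if cv2.contourArea(k)<60: continue
    p=cv2.approxPolyDP(k,2,True).reshape(-1,2)
    print("strip",p.tolist()); print(np.round(onz(c,p,164.7,T)[:,:2]).tolist())
p=np.array([(22,148),(143,148),(155,262),(48,265)]); P=onz(c,p,100,T); print("rim",np.round(P).tolist(),P.mean(0),np.linalg.norm(np.diff(np.r_[P,P[:1]],axis=0),axis=1))
# grey block top: bright grey area inside the bin
g=((hsv[...,1]<40)&(hsv[...,2]>75)).astype(np.uint8); g[:, :40]=0; g[:,140:]=0; g[:130]=0; g[270:]=0
k=max(cv2.findContours(g,cv2.RETR_EXTERNAL,cv2.CHAIN_APPROX_NONE)[0],key=cv2.contourArea); p=cv2.approxPolyDP(k,3,True).reshape(-1,2)
print("block",p.tolist()); print(np.round(onz(c,p,100,T)[:,:2]).tolist())
o=im[120:285,10:250]; o=cv2.convertScaleAbs(cv2.resize(o,None,fx=3.2,fy=3.2,interpolation=cv2.INTER_CUBIC),alpha=1.5); cv2.imwrite("pics/bin1.png",cv2.cvtColor(o,cv2.COLOR_RGB2BGR))
E
```

```text
strip [[242, 141], [241, 204], [263, 230], [269, 231], [255, 214], [255, 143]]
[[457.0, -83.0], [509.0, -93.0], [535.0, -79.0], [537.0, -74.0], [519.0, -83.0], [460.0, -73.0]]
strip [[346, 147], [338, 209], [344, 233], [358, 236], [355, 215], [364, 149]]
[[475.0, -3.0], [527.0, -14.0], [550.0, -11.0], [555.0, 1.0], [534.0, -0.0], [479.0, 10.0]]
strip [[469, 152], [447, 153], [426, 257], [447, 259], [470, 163]]
[[496.0, 92.0], [493.0, 75.0], [585.0, 59.0], [590.0, 77.0], [505.0, 93.0]]
rim [[437.0, -306.0, 100.0], [457.0, -186.0, 100.0], [585.0, -210.0, 100.0], [569.0, -331.0, 100.0]] [ 511.8948139  -258.14347228  100.        ] [120.82439978 130.34547201 122.16205895 134.06017147]
block [[40, 148], [40, 152], [61, 155], [83, 259], [78, 263], [51, 260], [40, 213], [49, 264], [129, 264], [121, 256], [105, 153], [139, 155], [139, 147]]
[[440.0, -288.0], [444.0, -290.0], [450.0, -270.0], [568.0, -289.0], [572.0, -296.0], [563.0, -325.0], [506.0, -315.0], [568.0, -329.0], [583.0, -240.0], [571.0, -245.0], [455.0, -226.0], [463.0, -192.0], [455.0, -190.0]]
```

View pics/bin1.png

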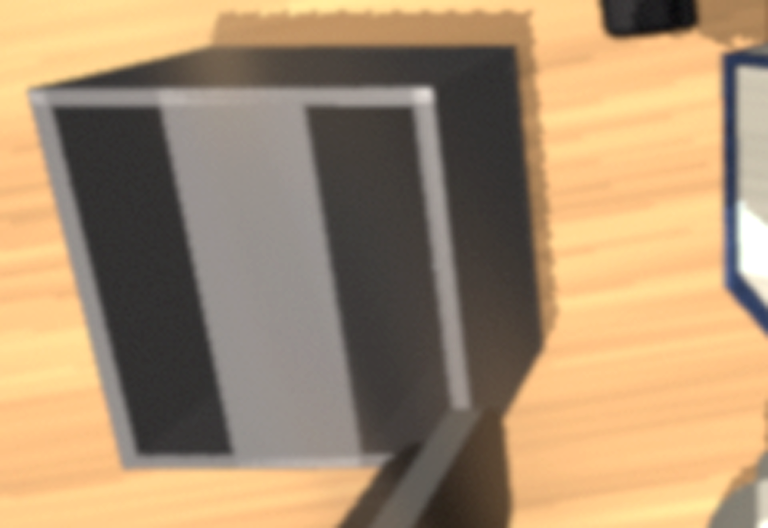

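Both views agree on the bin centre, about (512.5,-258) with yaw -9.2°. Book 4's head (at body x=-8) is at (499,-84) and book 3's at (516.5,-2.5). Next I approach book 4 with the jaws partly closed.

```bash
python3 go.py 500.5 -76 150 80.5
```

```text
at [501.4 -78.  259.3] yaw 80.45 q [-13.  -0.  80.   0. 100. -93.] F [ 0.5  0.3 -0.7] gap 85.1 t 1.7
shift cm [ 0.1   0.18 10.93] turn -0.001
```

Request:
play_rows(series="0 0 0 0 0.2; 0 0 3 0 0.2; 0 0 7 0 0.2; 0 0 7 0 0.2; 0 0 7 0 0.2")

```text
t: 2.2
tool_pos: [501.1, -76.4, 190.9]
orientation: [[-0.987, 0.163, -0.0], [0.163, 0.987, 0.0], [0.0, 0.0, -1.0]]
ft_force: [0.3, 0.1, 0.5]
finger_gap: 68.3
```

```bash
python3 go.py 500.5 -76 133 80.5
```

```text
at [501.1 -76.4 190.9] yaw 80.64 q [-13.   1.  87.   0.  92. -93.] F [0.3 0.1 0.5] gap 68.3 t 2.2
shift cm [0.07 0.03 5.79] turn 0.002
```

Request:
play_rows(series="0 0 3 0 0.2; 0 0 5.5 0 0.2; 0 0 6.1 0 0.2; 0 0 6.1 0 0.2; 0 0 6.1 0 0.2")

```text
t: 2.7
tool_pos: [502.6, -77.4, 131.6]
orientation: [[-0.986, 0.164, 0.004], [0.164, 0.986, -0.001], [-0.004, -0.0, -1.0]]
ft_force: [-0.1, -0.4, 1.3]
finger_gap: 68.2
```

```bash
python3 go.py 500.5 -76 130 80.5; python3 look.py w2
```

```text
at [502.6 -77.4 131.6] yaw 80.57 q [-13.   3.  91.   0.  85. -93.] F [-0.1 -0.4  1.3] gap 68.2 t 2.7
shift cm [0.23 0.11 0.16] turn 0.001
```

View pics/w2.png

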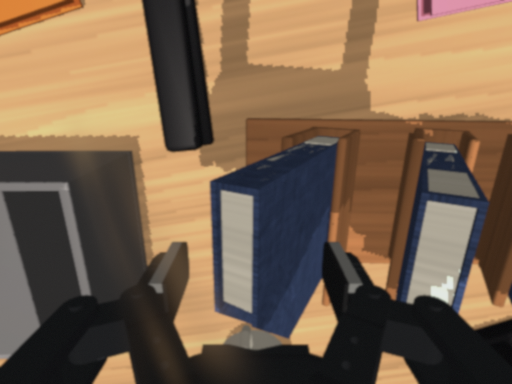

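The fingers straddle book 4: pads at (165,285) and (345,285), head between them at (240,250). Next I close.

Request:
play_rows(series="0 0 0 0 0.5; 0 0 0 0 0.7; 0 0 0 0 1; 0 0 0 0 1; 0 0 0 0 1")

```text
t: 3.25
tool_pos: [502.3, -76.6, 131.0]
orientation: [[-0.986, 0.164, 0.003], [0.164, 0.986, 0.002], [-0.003, 0.002, -1.0]]
ft_force: [-2.4, 3.5, 7.5]
finger_gap: 35.7
```

```bash
python3 go.py 500.5 -76 130 80.5
```

```text
at [502.3 -76.6 131. ] yaw 80.57 q [-13.   3.  91.   0.  85. -93.] F [-2.4  3.5  7.5] gap 35.7 t 3.25
shift cm [0.19 0.03 0.1 ] turn 0.001
```

Request:
play_rows(series="0 0 0 0 1; 0 -0.23 -0.44 0 1; 0 -0.47 -0.88 0 1; 0 -0.94 -1.77 0 1; 0 -1.41 -2.65 0 1")

```text
t: 3.75
tool_pos: [499.0, -89.3, 155.4]
orientation: [[-0.987, 0.163, -0.001], [0.163, 0.987, 0.005], [0.001, 0.005, -1.0]]
ft_force: [2.0, 6.9, -2.2]
finger_gap: 35.7
```

```bash
python3 go.py 500.5 -76 130 80.5
```

```text
at [499.  -89.3 155.4] yaw 80.64 q [-14.   2.  90.   0.  88. -95.] F [ 2.   6.9 -2.2] gap 35.7 t 3.75
shift cm [0.07 1.32 2.54] turn 0.002
```

Request:
play_rows(series="0 -0.47 -0.88 0 1; 0 -0.94 -1.77 0 1; 0 -1.41 -2.65 0 1; 0 -1.88 -3.53 0 1; 0 -1.88 -3.53 0 1")

```text
t: 4.25
tool_pos: [496.3, -110.5, 192.0]
orientation: [[-0.986, 0.165, 0.002], [0.165, 0.986, -0.001], [-0.002, -0.001, -1.0]]
ft_force: [0.3, 0.7, -2.4]
finger_gap: 20.8
```

```bash
python3 look.py w3
```

```text
(no output)
```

View pics/w3.png

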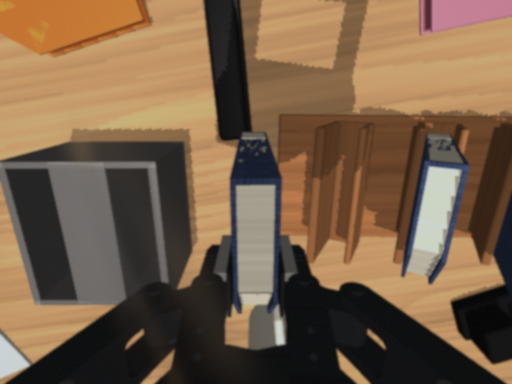

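Book 4 is out and hanging upright in the pads (gap 20.8). Its head strip runs through (256,180-300), slot 4 is now empty, and book 3 sits at (435,210). I need to know how high the head stands above the TCP.

```bash
python3 - <<'E'
import pickle; from h import *
s,c=pickle.load(open("w3.pkl","rb")); T=tool(s); im=c["pixels"]
hsv=cv2.cvtColor(im,cv2.COLOR_RGB2HSV)
for r in (176,180,184,188,192,230,260,285):
    row=hsv[r,215:300]; b=np.where((row[:,1]>110)&(row[:,0]>100)&(row[:,0]<130))[0]+215; w=np.where((row[:,1]<70)&(row[:,2]>110))[0]+215
    print(r,"navy",b.min() if len(b) else 0,b.max() if len(b) else 0,"white",(w.min(),w.max()) if len(w) else 0)
print([ (r,im[r,256].tolist()) for r in range(176,190,2)],[ (r,im[r,256].tolist()) for r in range(284,316,3)])
for h in (5,10,15,20,25,30):
    z=s["tool_pos"][2]+h; P=onz(c,[(256,183),(256,292),(232.5,183),(281,183)],z,T)
    L=(np.linalg.inv(T)@np.c_[P,np.ones(4)].T).T
    print(h,"tool x",np.round(L[:2,0],1),"len",round(L[0,0]-L[1,0],1),"width",round(L[3,1]-L[2,1],1),"tool y",np.round(L[2:,1],1))
E
```

```text
176 navy 233 278 white 0
180 navy 232 278 white 0
184 navy 232 278 white 0
188 navy 232 278 white (np.int64(236), np.int64(274))
192 navy 232 278 white (np.int64(236), np.int64(274))
230 navy 277 277 white (np.int64(237), np.int64(273))
260 navy 232 278 white (np.int64(237), np.int64(273))
285 navy 233 277 white (np.int64(238), np.int64(272))
[(176, [22, 27, 42]), (178, [30, 38, 56]), (180, [36, 45, 65]), (182, [37, 46, 66]), (184, [86, 87, 91]), (186, [161, 155, 142]), (188, [169, 161, 146])] [(284, [162, 155, 140]), (287, [165, 158, 142]), (290, [163, 156, 141]), (293, [147, 140, 127]), (296, [196, 188, 169]), (299, [197, 189, 170]), (302, [196, 187, 169]), (305, [137, 129, 112]), (308, [97, 93, 84]), (311, [96, 93, 84]), (314, [97, 93, 84])]
5 tool x [ 39.2 -21.6] len 60.8 width 22.8 tool y [-11.2  11.6]
10 tool x [ 40.7 -17.8] len 58.5 width 22.0 tool y [-10.8  11.1]
15 tool x [ 42.2 -14.1] len 56.3 width 21.1 tool y [-10.4  10.7]
20 tool x [ 43.7 -10.3] len 54.1 width 20.3 tool y [-10.   10.3]
25 tool x [45.2 -6.6] len 51.8 width 19.4 tool y [-9.6  9.8]
30 tool x [46.8 -2.8] len 49.6 width 18.6 tool y [-9.2  9.4]
```

```bash
python3 - <<'E'
from h import *; from station import imaging
im=imaging.read_camera("scene")["pixels"]; a=cv2.imread("pics/w3.png")[125:325,205:305]
a=cv2.resize(a,None,fx=2.9,fy=2.9,interpolation=cv2.INTER_CUBIC)
b=cv2.resize(cv2.cvtColor(im,cv2.COLOR_RGB2BGR)[70:290,80:300],None,fx=2.2,fy=2.2,interpolation=cv2.INTER_CUBIC)
H=580; a=a[:H]; b=cv2.copyMakeBorder(b,0,H-b.shape[0],0,0,cv2.BORDER_CONSTANT); a=cv2.copyMakeBorder(a,0,H-a.shape[0],0,0,cv2.BORDER_CONSTANT)
o=cv2.hconcat([a,b]); print(o.shape); cv2.imwrite("pics/s3.png",o)
E
```

```text
(580, 774, 3)
```

View pics/s3.png

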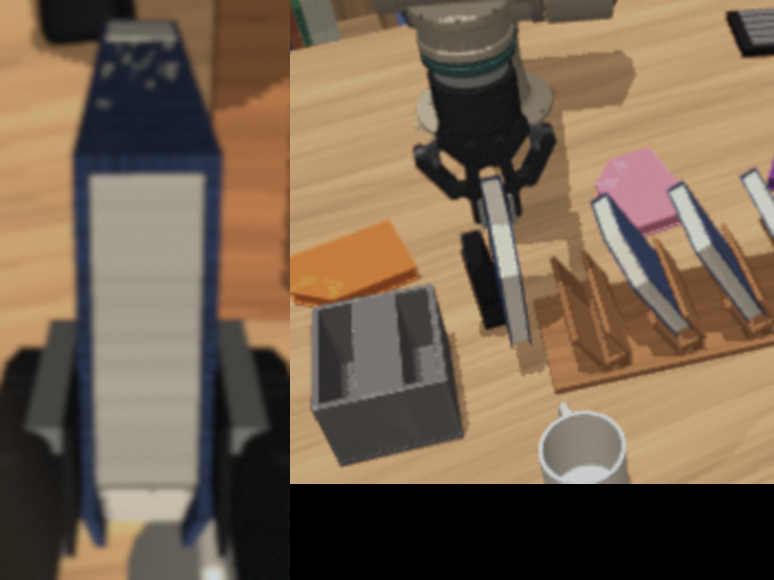

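The head stands about 12 mm above the TCP (page-strip length and cover width agree to about ±4 mm), so the foot is near z=56 and the grip is at body x≈-8. I'll lift and carry it to the right pocket first, so the second book need not pass over it.

```bash
python3 go.py 498 -296 265 80.8
```

```text
at [ 495.8 -109.9  190.4] yaw 80.53 q [-17.   1.  87.  -0.  92. -97.] F [ 0.3  0.  -2.1] gap 20.5 t 4.35
shift cm [ -3.27 -18.32  -7.46] turn -0.005
```

Request:
play_rows(series="0 0 -3 0 1; 0 0 -7.5 0 1; 0 -1 -7.5 0 1; -0.6 -4 -7.5 0 1; -1.3 -8 -7.5 0 1")

```text
t: 4.85
tool_pos: [495.8, -190.7, 265.1]
orientation: [[-0.987, 0.161, -0.0], [0.161, 0.987, 0.001], [0.001, 0.001, -1.0]]
ft_force: [0.4, -0.8, -3.3]
finger_gap: 20.8
```

Request:
play_rows(series="-0.7 -4 0 0 1; -1.4 -7.5 0 0 1; -2 -10.3 0 -0.005 1; -2 -10.3 0 -0.005 1; -2 -10.3 0 -0.005 1")

```text
t: 5.35
tool_pos: [498.2, -296.0, 264.3]
orientation: [[-0.987, 0.16, -0.002], [0.16, 0.987, 0.002], [0.002, 0.001, -1.0]]
ft_force: [-0.1, -0.1, -1.8]
finger_gap: 20.8
```

```bash
python3 look.py w4; python3 go.py 498 -296 265 80.8; python3 - <<'E'
import pickle; from h import *
s,c=pickle.load(open("w4.pkl","rb")); a=c["pixels"]
from station import imaging
im=imaging.read_camera("scene")["pixels"][90:300,60:230]
a=cv2.resize(a,None,fx=.85,fy=.85); b=cv2.resize(im,None,fx=2,fy=2); H=max(a.shape[0],b.shape[0])
p=lambda x:cv2.copyMakeBorder(x,0,H-x.shape[0],0,0,cv2.BORDER_CONSTANT)
o=cv2.hconcat([p(a),p(b)]);print(o.shape); cv2.imwrite("pics/w4b.png",cv2.cvtColor(o,cv2.COLOR_RGB2BGR))
E
```

```text
at [ 498.4 -295.4  264.8] yaw 80.84 q [ -34.   12.   67.    0.  101. -115.] F [-0.9  1.4 -1.6] gap 20.9 t 5.4
shift cm [ 0.03 -0.07 -0.02] turn 0.001
(420, 775, 3)
```

View pics/w4b.png

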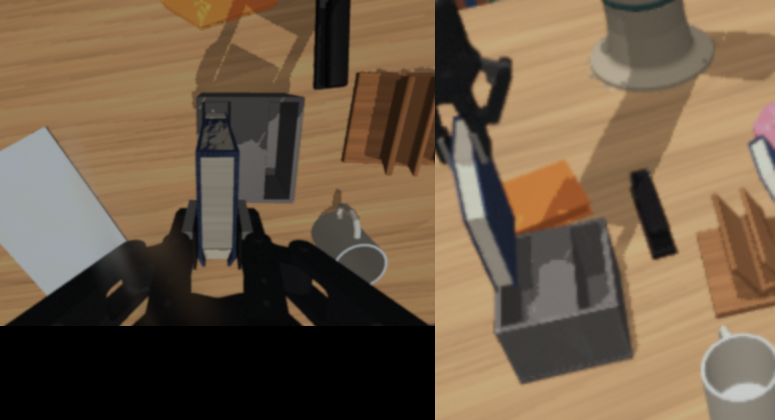

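```bash
python3 - <<'E'
import pickle; from h import *
s,c=pickle.load(open("w4.pkl","rb")); T=tool(s); im=c["pixels"]
e=np.array([.987,-.160]); f=np.array([.16,.987])
for r in (150,180,205):
    g=cv2.GaussianBlur(im,(3,3),0)[r].mean(1); 
    print(r,[int(v) for v in g[285:365:2]])
    for u in range(300,362):
        if abs(g[u+1]-g[u-1])>22:
            P=onz(c,[(u,r)],100,T)[0,:2]; print("  ",u,int(g[u+1]-g[u-1]),"bin y",round((P-[512.5,-258])@f,1),"bin x",round((P-[512.5,-258])@e,1))
g=cv2.GaussianBlur(im,(3,3),0)[:,300].mean(1)
for v in range(105,250):
    if abs(g[v+1]-g[v-1])>18: P=onz(c,[(300,v)],100,T)[0,:2]; print("col300",v,int(g[v+1]-g[v-1]),"bin x",round((P-[512.5,-258])@e,1))
E
```

```text
150 [57, 57, 56, 57, 57, 56, 57, 57, 57, 57, 57, 57, 56, 57, 59, 78, 95, 97, 97, 96, 92, 66, 32, 27, 27, 27, 28, 27, 28, 28, 27, 40, 77, 93, 91, 100, 113, 114, 114, 114]
   315 23 bin y 20.8 bin x -31.6
   326 -25 bin y 32.1 bin x -31.6
   327 -36 bin y 33.1 bin x -31.6
   328 -33 bin y 34.1 bin x -31.6
   347 28 bin y 53.5 bin x -31.6
   348 37 bin y 54.5 bin x -31.6
   349 30 bin y 55.6 bin x -31.6
180 [96, 95, 95, 95, 95, 94, 94, 94, 94, 94, 94, 94, 93, 93, 93, 94, 94, 94, 94, 88, 57, 30, 28, 27, 27, 28, 27, 27, 28, 30, 57, 87, 89, 95, 112, 118, 118, 117, 116, 116]
   324 -30 bin y 32.3 bin x 0.3
   325 -35 bin y 33.4 bin x 0.3
   326 -26 bin y 34.4 bin x 0.3
   344 26 bin y 53.4 bin x 0.3
   345 35 bin y 54.5 bin x 0.3
   346 29 bin y 55.5 bin x 0.3
205 [92, 92, 92, 93, 92, 92, 92, 92, 92, 91, 91, 91, 90, 73, 48, 44, 44, 45, 42, 33, 26, 26, 27, 27, 27, 27, 27, 27, 32, 63, 86, 88, 99, 111, 112, 112, 113, 114, 115, 115]
   311 -26 bin y 20.3 bin x 28.5
   312 -24 bin y 21.3 bin x 28.5
   342 31 bin y 53.8 bin x 28.5
   343 33 bin y 54.9 bin x 28.5
   344 22 bin y 56.0 bin x 28.5
col300 108 -26 bin x -73.0
col300 109 -30 bin x -72.0
col300 110 -19 bin x -71.1
col300 167 18 bin x -13.8
col300 244 -24 bin x 75.7
col300 245 -38 bin x 77.0
col300 246 -44 bin x 78.2
col300 247 -39 bin x 79.5
col300 248 -27 bin x 80.8
```

The bin measures about 2 mm further to -y than I had it, so I'll shift by 1.5 mm and lower, watching the force.

Request:
play_rows(series="0 -0.15 1 0 1; 0 -0.15 2.5 0 1; 0 -0.15 4 0 1; 0 -0.15 5.5 0 1; 0 -0.15 5.5 0 1")

```text
t: 5.95
tool_pos: [497.2, -296.3, 206.9]
orientation: [[-0.987, 0.159, -0.005], [0.159, 0.987, 0.004], [0.005, 0.003, -1.0]]
ft_force: [0.8, 0.4, -2.9]
finger_gap: 21.0
```

```bash
python3 go.py 498 -297 165 80.8
```

```text
at [ 497.2 -296.3  206.9] yaw 80.86 q [ -34.   12.   73.    0.   95. -115.] F [ 0.8  0.4 -2.9] gap 21.0 t 5.95
shift cm [-0.11 -0.07  4.19] turn 0.001
```

Request:
play_rows(series="0 0 1 0 1; 0 0 2 0 1; 0 0 3 0 1; 0 0 4 0 1; 0 0 4.7 0 1")

```text
t: 6.45
tool_pos: [498.1, -297.1, 162.5]
orientation: [[-0.987, 0.159, -0.001], [0.159, 0.987, 0.001], [0.001, 0.001, -1.0]]
ft_force: [-0.6, 0.5, -1.7]
finger_gap: 20.9
```

Request:
play_rows(series="0 0 0.2 0 1; 0 0 0.4 0 1; 0 0 0.6 0 1; 0 0 0.8 0 1; 0 0 0.8 0 1")

```text
t: 6.95
tool_pos: [498.3, -297.2, 155.8]
orientation: [[-0.987, 0.159, -0.0], [0.159, 0.987, 0.0], [0.0, 0.0, -1.0]]
ft_force: [-1.0, -0.1, -2.5]
finger_gap: 20.6
```

Request:
play_rows(series="0 0 0.2 0 1; 0 0 0.4 0 1; 0 0 0.6 0 1; 0 0 0.6 0 1; 0 0 0.6 0 1")

```text
t: 7.45
tool_pos: [498.3, -297.2, 149.8]
orientation: [[-0.987, 0.159, -0.0], [0.159, 0.987, 0.0], [0.0, 0.0, -1.0]]
ft_force: [-1.1, -0.5, -2.9]
finger_gap: 20.7
```

Request:
play_rows(series="0 0 0.2 0 1; 0 0 0.4 0 1; 0 0 0.4 0 1; 0 0 0.4 0 1; 0 0 0.4 0 1")

```text
t: 7.95
tool_pos: [498.4, -297.2, 145.9]
orientation: [[-0.987, 0.159, 0.0], [0.159, 0.987, 0.0], [-0.0, 0.0, -1.0]]
ft_force: [0.8, -0.3, -2.3]
finger_gap: 21.0
```

Request:
play_rows(series="0 0 0.2 0 1; 0 0 0.4 0 1; 0 0 0.4 0 1; 0 0 0.4 0 1; 0 0 0.4 0 1")

```text
t: 8.45
tool_pos: [498.4, -297.2, 141.9]
orientation: [[-0.987, 0.159, 0.0], [0.159, 0.987, 0.0], [-0.0, 0.0, -1.0]]
ft_force: [-0.0, 0.2, -3.1]
finger_gap: 21.1
```

Request:
play_rows(series="0 0 0.2 0 1; 0 0 0.4 0 1; 0 0 0.4 0 1; 0 0 0.4 0 1; 0 0 0.4 0 1")

```text
t: 8.95
tool_pos: [498.3, -297.2, 137.9]
orientation: [[-0.987, 0.159, 0.0], [0.159, 0.987, 0.0], [-0.0, 0.0, -1.0]]
ft_force: [-0.7, -0.4, -2.4]
finger_gap: 20.8
```

Request:
play_rows(series="0 0 0.2 0 1; 0 0 0.4 0 1; 0 0 0.4 0 1; 0 0 0.4 0 1; 0 0 0.4 0 1")

```text
t: 9.45
tool_pos: [498.4, -297.4, 134.5]
orientation: [[-0.987, 0.159, 0.001], [0.159, 0.987, -0.001], [-0.001, -0.0, -1.0]]
ft_force: [-2.7, -0.4, 3.6]
finger_gap: 20.8
```

Request:
play_rows(series="0 0 0.2 0 1; 0 0 0.4 0 1; 0 0 0.4 0 1; 0 0 0.4 0 1; 0 0 0.4 0 1")

```text
t: 9.95
tool_pos: [498.8, -298.4, 134.3]
orientation: [[-0.987, 0.16, 0.003], [0.16, 0.987, -0.004], [-0.004, -0.003, -1.0]]
ft_force: [-8.9, 2.8, 20.6]
finger_gap: 20.7
```

The foot meets something at TCP z=134.5. That puts the head 21.5 mm above the TCP, which fits the pocket floor. I'll ease off the push, open gently and rise.

Request:
play_rows(series="0 0 -0.3 0 1; 0 0 -0.35 0 1; 0 0 -0.35 0 0.85; 0 0 -0.35 0 0.7; 0 0 -0.35 0 0.55")

```text
t: 10.45
tool_pos: [498.2, -296.9, 132.5]
orientation: [[-0.987, 0.159, -0.001], [0.159, 0.987, 0.001], [0.001, 0.001, -1.0]]
ft_force: [-0.0, -0.3, -0.3]
finger_gap: 37.9
```

Request:
play_rows(series="0 0 0 0 0.4; 0 0 0 0 0.4; 0 0 -2 0 0.4; 0 0 -6 0 0.4; 0 0 -10 0 0.3")

```text
t: 10.95
tool_pos: [497.9, -296.9, 233.6]
orientation: [[-0.987, 0.159, -0.002], [0.159, 0.987, 0.001], [0.002, 0.001, -1.0]]
ft_force: [0.8, -0.5, -0.3]
finger_gap: 59.5
```

```bash
python3 go.py 518 6 250 80.5; python3 - <<'E'
from h import *; from station import imaging
im=[imaging.read_camera(n)["pixels"] for n in("scene","top")]
a=cv2.resize(im[0][90:290,80:330],None,fx=1.6,fy=1.6); b=cv2.resize(im[1][140:225,190:400],None,fx=1.9,fy=1.9)
H=a.shape[0]; b=cv2.copyMakeBorder(b,0,H-b.shape[0],0,0,cv2.BORDER_CONSTANT); o=cv2.hconcat([a,b]);print(o.shape); cv2.imwrite("pics/s5.png",cv2.cvtColor(o,cv2.COLOR_RGB2BGR))
E
```

```text
at [ 497.9 -296.9  233.6] yaw 80.85 q [ -34.   12.   70.    0.   98. -115.] F [ 0.8 -0.5 -0.3] gap 59.5 t 10.95
shift cm [ 2.84 30.22 -1.6 ] turn 0.006
(320, 799, 3)
```

View pics/s5.png

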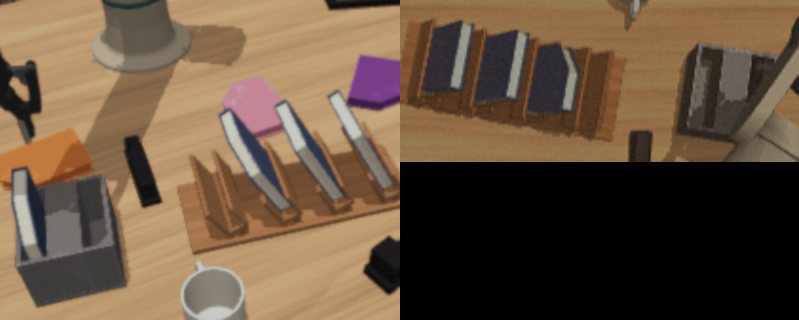

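Book 4 stands in the right pocket (scene crop (28,215)), slot 4 is empty, and the other three books are in place. Now for book 3.

Request:
play_rows(series="2.8 30.2 -1.6 0.005 0.2; 2.8 30.2 -1.6 0.005 0.2; 2.8 30.2 -1.6 0.005 0.2; 2.8 30.2 -1.6 0.005 0.2; 2.8 30.2 -1.6 0.005 0.2")

```text
t: 11.55
tool_pos: [514.8, -46.2, 246.3]
orientation: [[-0.986, 0.164, -0.0], [0.164, 0.986, 0.0], [0.0, 0.0, -1.0]]
ft_force: [0.7, -0.6, 0.7]
finger_gap: 68.1
```

```bash
python3 go.py 518 6 250 80.5
```

```text
at [514.8 -46.2 246.3] yaw 80.55 q [ -9.   1.  80.   0.  98. -90.] F [ 0.7 -0.6  0.7] gap 68.1 t 11.55
shift cm [ 0.54  5.2  -0.37] turn 0.001
```

Request:
play_rows(series="0.5 5.2 0 0 0.2; 0.5 5.2 0 0 0.2; 0.5 5.2 0 0 0.2; 0.5 5.2 3 0 0.2; 0.5 5.2 6 0 0.2")

```text
t: 12.05
tool_pos: [519.2, 2.5, 186.3]
orientation: [[-0.986, 0.166, 0.002], [0.166, 0.986, -0.0], [-0.002, -0.0, -1.0]]
ft_force: [0.0, 0.2, -0.7]
finger_gap: 68.5
```

Request:
play_rows(series="0 0 0 0 0.2; 0 0 0 0 0.2; 0 0 0 0 0.2; 0 0 0 0 0.2; 0 0 0 0 0.2")

```text
t: 12.55
tool_pos: [519.2, 3.8, 187.8]
orientation: [[-0.986, 0.164, 0.002], [0.164, 0.986, -0.0], [-0.002, 0.0, -1.0]]
ft_force: [0.4, -0.2, -0.5]
finger_gap: 68.4
```

```bash
python3 go.py 518 6 130 80.5; python3 look.py w6; python3 - <<'E'
import pickle; from h import *
s,c=pickle.load(open("w6.pkl","rb")); T=tool(s); im=c["pixels"]
hsv=cv2.cvtColor(im,cv2.COLOR_RGB2HSV)
m=((hsv[...,1]<70)&(hsv[...,2]>110)).astype(np.uint8); m[:,:150]=0; m[:70]=0
for k in cv2.findContours(m,cv2.RETR_EXTERNAL,cv2.CHAIN_APPROX_NONE)[0]:
    if cv2.contourArea(k)<200: continue
    p=cv2.approxPolyDP(k,3,True).reshape(-1,2); print(p.tolist(),np.round(onz(c,p,164.7,T)[:,:2]).tolist())
E
```

```text
at [519.2   3.8 187.8] yaw 80.55 q [ -4.   3.  85.   0.  92. -84.] F [ 0.4 -0.2 -0.5] gap 68.4 t 12.55
shift cm [0.17 0.2  5.78] turn 0.001
[[511, 213], [483, 304], [510, 313]] [[531.0, 153.0], [594.0, 141.0], [605.0, 159.0]]
[[379, 169], [364, 269], [375, 285], [389, 290], [409, 173]] [[492.0, 78.0], [556.0, 66.0], [569.0, 73.0], [574.0, 81.0], [497.0, 94.0]]
[[235, 163], [235, 244], [266, 270], [255, 256], [256, 166]] [[476.0, -1.0], [525.0, -10.0], [546.0, 6.0], [535.0, 0.0], [479.0, 10.0]]
```

Request:
play_rows(series="0.1 0.2 1 0 0.2; 0.1 0.2 3.5 0 0.2; 0.1 0.2 5.8 0 0.2; 0.1 0.2 5.8 0 0.2; 0.1 0.2 5.8 0 0.2")

```text
t: 13.1
tool_pos: [517.9, 6.2, 128.6]
orientation: [[-0.986, 0.164, -0.001], [0.164, 0.986, 0.0], [0.001, 0.0, -1.0]]
ft_force: [-0.0, -0.2, 0.7]
finger_gap: 67.9
```

Request:
play_rows(series="0 0 0 0 0.5; 0 0 0 0 0.7; 0 0 0 0 1; 0 0 0 0 1; 0 0 0 0 1")

```text
t: 13.6
tool_pos: [519.2, 7.1, 131.1]
orientation: [[-0.986, 0.164, 0.004], [0.164, 0.986, 0.002], [-0.004, 0.003, -1.0]]
ft_force: [-1.4, 2.9, 7.1]
finger_gap: 36.1
```

The grip matches the first one, so I pull in the same way.

Request:
play_rows(series="0 0 0 0 1; 0 -0.23 -0.44 0 1; 0 -0.47 -0.88 0 1; 0 -0.94 -1.77 0 1; 0 -1.41 -2.65 0 1")

```text
t: 14.1
tool_pos: [515.9, -5.7, 155.6]
orientation: [[-0.987, 0.163, 0.001], [0.163, 0.987, 0.005], [0.0, 0.005, -1.0]]
ft_force: [1.5, 8.3, -2.4]
finger_gap: 35.8
```

Request:
play_rows(series="0 -0.47 -0.88 0 1; 0 -0.94 -1.77 0 1; 0 -1.41 -2.65 0 1; 0 -1.88 -3.53 0 1; 0 -1.88 -3.53 0 1")

```text
t: 14.6
tool_pos: [513.5, -24.7, 192.8]
orientation: [[-0.987, 0.163, 0.004], [0.163, 0.987, 0.005], [-0.003, 0.005, -1.0]]
ft_force: [-1.3, 9.0, 8.2]
finger_gap: 23.6
```

Request:
play_rows(series="0 -0.3 -0.8 0 1; 0 -0.5 -1.6 0 1; 0 -0.6 -2.4 0 1; 0 -0.6 -4 0 1; 0 -0.6 -7.5 0 1")

```text
t: 15.1
tool_pos: [510.4, -32.6, 263.2]
orientation: [[-0.986, 0.165, -0.006], [0.165, 0.986, 0.0], [0.006, -0.001, -1.0]]
ft_force: [-0.2, -0.5, -2.6]
finger_gap: 20.8
```

```bash
python3 look.py w7; python3 go.py 511 -218 285 80.8; python3 - <<'E'
import pickle; from h import *
from station import imaging
im=imaging.read_camera("scene")["pixels"][70:290,80:340]
a=pickle.load(open("w7.pkl","rb"))[1]["pixels"][90:340,150:500]
b=cv2.resize(im,None,fx=1.55,fy=1.55); a=cv2.resize(a,None,fx=1.1,fy=1.1); H=max(a.shape[0],b.shape[0])
p=lambda x:cv2.copyMakeBorder(x,0,H-x.shape[0],0,0,cv2.BORDER_CONSTANT)
o=cv2.hconcat([p(a),p(b)]);print(o.shape); cv2.imwrite("pics/w7b.png",cv2.cvtColor(o,cv2.COLOR_RGB2BGR))
s,c=pickle.load(open("w7.pkl","rb")); T=tool(s); px=c["pixels"]
col=px[:,256].mean(1); print("col256",[(r,int(col[r])) for r in range(150,320,4)])
E
```

```text
at [512.5 -32.8 272. ] yaw 80.52 q [ -8.   0.  78.  -0. 101. -88.] F [-0.5 -0.2  4.4] gap 21.1 t 15.15
shift cm [ -2.91 -18.29  -1.27] turn -0.005
(341, 788, 3)
col256 [(150, 87), (154, 86), (158, 89), (162, 86), (166, 83), (170, 82), (174, 83), (178, 86), (182, 76), (186, 38), (190, 44), (194, 141), (198, 143), (202, 141), (206, 144), (210, 143), (214, 143), (218, 143), (222, 143), (226, 142), (230, 138), (234, 140), (238, 137), (242, 140), (246, 141), (250, 138), (254, 145), (258, 140), (262, 141), (266, 147), (270, 146), (274, 143), (278, 146), (282, 141), (286, 142), (290, 139), (294, 139), (298, 144), (302, 125), (306, 170), (310, 171), (314, 140), (318, 138)]
```

View pics/w7b.png

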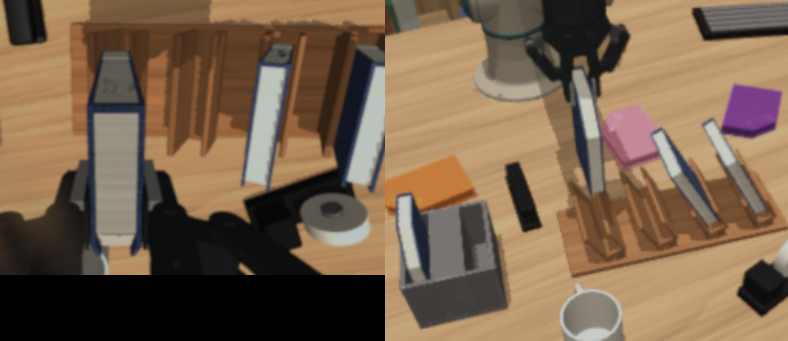

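Book 3 hangs upright in the gripper (scene crop (588,130)). Both whole books are still in their slots, and book 4 stands in the bin at (412,235). Its grip sits about 4 mm further along x than the first. Next stop is the left pocket.

```bash
python3 go.py 509 -218.5 265 80.8
```

```text
at [513.1 -32.9 270.7] yaw 80.53 q [ -8.   0.  78.  -0. 101. -88.] F [-0.6 -0.2 -2.1] gap 20.8 t 15.2
shift cm [ -2.65 -18.38   0.6 ] turn -0.005
```

Request:
play_rows(series="-0.6 -4 0 0 1; -1.2 -8 0 0 1; -1.8 -12.5 0 0 1; -2.3 -16 0 -0.005 1; -2.6 -18.4 0.3 -0.005 1")

```text
t: 15.7
tool_pos: [506.5, -220.8, 261.8]
orientation: [[-0.987, 0.161, -0.001], [0.161, 0.987, -0.001], [0.001, -0.001, -1.0]]
ft_force: [0.9, 0.4, -2.6]
finger_gap: 21.1
```

Request:
play_rows(series="0 0 0 0 1; 0 0 0 0 1; 0 0 0 0 1; 0 0 0 0 1; 0 0 0 0 1")

```text
t: 16.2
tool_pos: [507.3, -217.3, 262.5]
orientation: [[-0.987, 0.158, 0.0], [0.158, 0.987, -0.0], [-0.0, -0.0, -1.0]]
ft_force: [0.3, -0.1, -2.9]
finger_gap: 20.4
```

```bash
python3 go.py 509 -218.5 210 80.8;python3 look.py w8;python3 - <<'E'
import pickle; from h import *
s,c=pickle.load(open("w8.pkl","rb")); T=tool(s); im=cv2.GaussianBlur(c["pixels"],(3,3),0)
e=np.array([.987,-.160]); f=np.array([.16,.987])
for r in (150,165,185,200):
    g=im[r].mean(1); print(r,"-",[int(v) for v in g[150:350:5]])
    for u in range(150,350):
        d=g[u+1]-g[u-1]
        if abs(d)>22 and abs(d)==np.abs(g[u-1:u+4]-g[u-3:u+2]).max():
            P=onz(c,[(u,r)],100,T)[0,:2]-[512.2,-259.7]; print("  ",u,int(d),"bin y",round(P@f,1),"x",round(P@e,1))
E
```

```text
at [ 507.3 -217.3  262.5] yaw 80.91 q [ -27.    7.   72.    0.  101. -108.] F [ 0.3 -0.1 -2.9] gap 20.4 t 16.2
shift cm [-0.18 -0.1   5.25] turn 0.002
150 - [151, 170, 170, 166, 52, 21, 21, 22, 21, 94, 105, 105, 97, 62, 60, 60, 60, 59, 27, 26, 51, 25, 26, 24, 27, 60, 112, 119, 118, 120, 122, 121, 121, 120, 118, 116, 117, 121, 121, 121]
   168 -57 bin y -48.1 x -34.8
   193 44 bin y -22.7 x -34.9
   194 44 bin y -21.7 x -34.9
   278 31 bin y 63.6 x -35.1
   349 -39 bin y 135.6 x -35.3
165 - [102, 168, 168, 168, 77, 22, 22, 21, 20, 74, 103, 104, 104, 105, 105, 106, 106, 48, 69, 74, 74, 74, 74, 74, 69, 34, 112, 116, 116, 117, 118, 121, 125, 127, 128, 128, 128, 127, 126, 124]
   150 59 bin y -68.1 x -19.1
   169 -59 bin y -48.5 x -19.2
   194 43 bin y -22.7 x -19.3
   234 -41 bin y 18.6 x -19.4
   238 25 bin y 22.7 x -19.4
   272 -25 bin y 57.8 x -19.5
   277 41 bin y 63.0 x -19.5
   348 -41 bin y 136.1 x -19.7
185 - [75, 168, 170, 171, 136, 29, 23, 21, 21, 47, 101, 102, 102, 103, 103, 103, 40, 30, 33, 29, 29, 30, 31, 31, 32, 32, 41, 124, 124, 122, 120, 119, 119, 119, 122, 124, 125, 126, 127, 104]
   152 56 bin y -68.3 x 2.5
   171 -58 bin y -48.2 x 2.4
   196 42 bin y -21.9 x 2.3
   229 -37 bin y 12.9 x 2.2
   282 49 bin y 68.8 x 2.1
   346 -39 bin y 136.2 x 1.9
200 - [97, 147, 166, 167, 159, 43, 25, 23, 22, 30, 99, 99, 100, 100, 101, 101, 54, 90, 125, 125, 126, 125, 125, 126, 126, 95, 55, 124, 123, 122, 122, 121, 122, 123, 123, 123, 122, 120, 119, 118]
   150 -30 bin y -72.2 x 19.3
   154 56 bin y -67.9 x 19.3
   172 -58 bin y -48.6 x 19.3
   197 41 bin y -21.8 x 19.2
   229 -28 bin y 12.5 x 19.1
   235 45 bin y 18.9 x 19.1
   275 -44 bin y 61.8 x 18.9
   282 41 bin y 69.3 x 18.9
```

Request:
play_rows(series="-0.2 -0.1 1 0 1; -0.2 -0.1 2.2 0 1; -0.2 -0.1 3.5 0 1; -0.2 -0.1 5 0 1; -0.2 -0.1 6 0 1")

```text
t: 16.75
tool_pos: [508.3, -219.0, 199.8]
orientation: [[-0.987, 0.159, -0.002], [0.159, 0.987, 0.001], [0.003, 0.001, -1.0]]
ft_force: [0.2, 0.1, -2.5]
finger_gap: 20.7
```

Request:
play_rows(series="0 0 1 0 1; 0 0 2 0 1; 0 0 3 0 1; 0 0 4 0 1; 0 0 4.5 0 1")

```text
t: 17.25
tool_pos: [508.6, -219.2, 156.0]
orientation: [[-0.987, 0.159, -0.001], [0.159, 0.987, 0.001], [0.001, 0.001, -1.0]]
ft_force: [0.4, 0.3, -2.7]
finger_gap: 20.9
```

Request:
play_rows(series="0 0 0.3 0 1; 0 0 0.6 0 1; 0 0 0.9 0 1; 0 0 1 0 1; 0 0 1 0 1")

```text
t: 17.75
tool_pos: [509.0, -219.3, 147.3]
orientation: [[-0.987, 0.159, 0.0], [0.159, 0.987, 0.0], [-0.0, 0.0, -1.0]]
ft_force: [0.2, 0.2, -3.0]
finger_gap: 21.2
```

Request:
play_rows(series="0 0 0.2 0 1; 0 0 0.4 0 1; 0 0 0.6 0 1; 0 0 0.8 0 1; 0 0 0.8 0 1")

```text
t: 18.25
tool_pos: [508.8, -219.3, 138.9]
orientation: [[-0.987, 0.159, -0.001], [0.159, 0.987, 0.0], [0.001, 0.0, -1.0]]
ft_force: [-0.6, 0.5, -2.7]
finger_gap: 20.9
```

Request:
play_rows(series="0 0 0.2 0 1; 0 0 0.4 0 1; 0 0 0.4 0 1; 0 0 0.4 0 1; 0 0 0.4 0 1")

```text
t: 18.75
tool_pos: [509.0, -219.3, 135.4]
orientation: [[-0.987, 0.159, 0.0], [0.159, 0.987, 0.0], [-0.0, 0.0, -1.0]]
ft_force: [-0.7, -0.5, -3.2]
finger_gap: 21.1
```

Request:
play_rows(series="0 0 0.2 0 1; 0 0 0.4 0 1; 0 0 0.4 0 1; 0 0 0.4 0 1; 0 0 0.4 0 1")

```text
t: 19.25
tool_pos: [509.0, -219.3, 131.4]
orientation: [[-0.987, 0.159, 0.0], [0.159, 0.987, 0.0], [-0.0, 0.0, -1.0]]
ft_force: [-0.4, 1.2, -2.5]
finger_gap: 20.9
```

Request:
play_rows(series="0 0 0.2 0 1; 0 0 0.4 0 1; 0 0 0.4 0 1; 0 0 0.4 0 1; 0 0 0.4 0 1")

```text
t: 19.75
tool_pos: [509.7, -219.6, 129.2]
orientation: [[-0.987, 0.159, 0.003], [0.159, 0.987, -0.001], [-0.003, -0.001, -1.0]]
ft_force: [-0.2, 0.5, 5.9]
finger_gap: 21.4
```

Request:
play_rows(series="0 0 0.2 0 1; 0 0 0.3 0 1; 0 0 0.3 0 1; 0 0 0.3 0 1; 0 0 0.3 0 1")

```text
t: 20.25
tool_pos: [510.0, -219.9, 129.0]
orientation: [[-0.987, 0.159, 0.005], [0.159, 0.987, -0.002], [-0.005, -0.002, -1.0]]
ft_force: [-7.0, 3.4, 19.6]
finger_gap: 21.2
```

Request:
play_rows(series="0 0 -0.3 0 1; 0 0 -0.35 0 1; 0 0 -0.35 0 0.85; 0 0 -0.35 0 0.7; 0 0 -0.35 0 0.55")

```text
t: 20.75
tool_pos: [508.7, -219.2, 127.2]
orientation: [[-0.987, 0.159, -0.001], [0.159, 0.987, 0.0], [0.001, 0.0, -1.0]]
ft_force: [-0.6, 0.1, -0.0]
finger_gap: 37.8
```

Request:
play_rows(series="0 0 0 0 0.5; 0 0 0 0 0.5; 0 0 -2 0 0.5; 0 0 -6 0 0.5; 0 0 -10 0 0.5")

```text
t: 21.25
tool_pos: [508.5, -219.1, 228.1]
orientation: [[-0.987, 0.159, -0.002], [0.159, 0.987, 0.001], [0.002, 0.001, -1.0]]
ft_force: [1.1, -0.8, -0.1]
finger_gap: 42.5
```

Request:
play_rows(series="5 5 -3 0 0.5; 10 10 -3 0 0.5; 15 15 -3 0 0.5; 15 20 -3 0 0.5; 15 20 -3 0 0.5")

```text
t: 21.75
tool_pos: [393.8, -4.2, 257.8]
orientation: [[-0.987, 0.16, 0.001], [0.16, 0.987, 0.0], [-0.001, 0.0, -1.0]]
ft_force: [1.3, 0.7, 0.2]
finger_gap: 42.5
```

```bash
python3 - <<'E'
import pickle; from h import *
from station import imaging,telemetry
d={n:imaging.read_camera(n) for n in("scene","top")}; pickle.dump(d,open("c9.pkl","wb"))
p0=pickle.load(open("c0.pkl","rb"))
a=cv2.resize(d["scene"]["pixels"][140:310,80:360],None,fx=2.8,fy=2.2); b=cv2.resize(d["top"]["pixels"][140:225,190:400],None,fx=2.5,fy=2.5)
W=max(a.shape[1],b.shape[1]);p=lambda x:cv2.copyMakeBorder(x,0,0,0,W-x.shape[1],cv2.BORDER_CONSTANT)
o=cv2.vconcat([p(a),p(b)]);print(o.shape); cv2.imwrite("pics/s9.png",cv2.cvtColor(o,cv2.COLOR_RGB2BGR))
for lab,dd in(("start",p0),("end",d)):
    c=dd["top"];hsv=cv2.cvtColor(c["pixels"],cv2.COLOR_RGB2HSV);m=((hsv[...,1]<60)&(hsv[...,2]>115)).astype(np.uint8)
    q=[np.round(cv2.minAreaRect(k)[0],1).tolist() for k in cv2.findContours(m,cv2.RETR_EXTERNAL,cv2.CHAIN_APPROX_NONE)[0] if 60<cv2.contourArea(k)<400 and 140<k[0,0,1]<215 and 200<k[0,0,0]<390]; print(lab,q)
    if lab=="end":
        for u in q: print(u,np.round(onz(c,[u],156)[0,:2],1))
E
```

```text
(586, 784, 3)
start [[307.8, 187.4], [279.0, 181.5], [250.9, 173.8], [221.6, 168.9]]
end [[382.7, 190.0], [355.3, 185.2], [250.9, 173.8], [221.6, 168.9]]
[382.7, 190.0] [ 499.3 -295.4]
[355.3, 185.2] [ 512.9 -217.2]
[250.9, 173.8] [544.9  81.4]
[221.6, 168.9] [558.9 165.6]
```

View pics/s9.png

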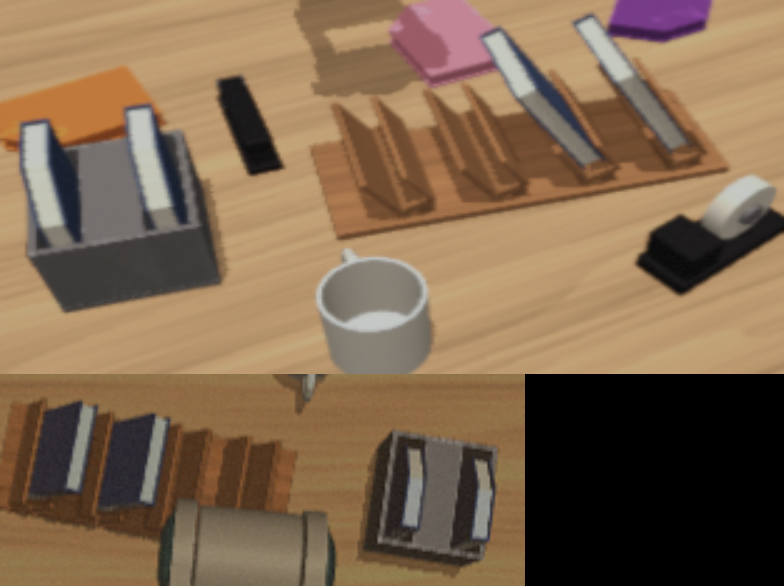

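Both clipped books stand in separate pockets, at (50,180) and (155,165) in the picture. The whole books' head strips are at exactly the same pixels as at the start, and the mug, stapler and tape dispenser look untouched. The hand is well clear, so I'm handing in.

```bash
python3 -c "
from station import telemetry,close_job
print(telemetry.observe()['ft_force']); print(close_job())"
```

```text
[ 0.59688177  0.39719071 -0.35981187]
the job is handed in; nothing more can be done
None
```

I pulled both clipped books out of the sorter (slots at y = -127.5 and -42.5) and stood them upright in the bin, the first in the right pocket and the second in the left. I then moved the arm clear and handed the job in at about 22 s of the 58 s allowed; it reported no verdict.

- **Set down:** Each book was lowered until the force on the tool changed from about -3 N of weight to +20 N of push, then I backed off and opened the fingers. Contact came at TCP heights of 134 mm for the first and 129 mm for the second, so both were on the pocket floor when released.
- **Final picture:** The last scene and top views show one clipped book upright in each pocket. The top-view head strips project to about (499, -295) and (513, -217) mm, close to the pocket centres.
- **Other items:** The two whole books' head strips are at exactly the same pixels as at the start. The mug, stapler and tape dispenser look unmoved; I judged those by eye only.
- **Disagreements:** The camera put the first book's head 12 mm above the TCP, but contact gave 21.5 mm, so I relied on contact for both. The bin's y position varied by about 2 mm between views, and I used a value in between.

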